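# Put the red dibber away in its storage case

## Robot

A 6-joint arm with a two-finger parallel gripper is mounted at the origin on the work surface. World frame = base frame: x ahead of the robot, y to its left, z up, the work surface at z = 0. Lengths are in mm, angles in rad, forces in N, time in s.
With the tool pointing down it reaches from about 275 to 750 mm from the base axis. Payload 10.2 kg.
Tool frame: the origin (TCP) lies midway between the tips of the shut fingers; the grasp point (between the pads) lies grip_depth behind it (grip_depth is the distance from the TCP to the grasp point, in mm); z points along the fingers, y is the line along which they close (so a half turn about z gives the same grasp; the last joint's range is limited). The gripper opens to 85 mm and grips with 20 to 120 N. Pads are 22 mm wide; open, the fingers measure 114 mm over their backs; the gripper's body (76 mm by 85 mm) begins 54 mm behind the grasp point. The pads swing forward as they close: fully open they stand 13 mm farther back than shut.
Start: joints at [-1.48, 0.313, 1.498, -0, 1.331, -0.223], TCP at [162.042, -499.373, 231.294] pointing down, gripper open.
Joint ranges: [-2.94, 2.94], [-0.97, 2.17], [0.19, 2.56], [-1.23, 4.37], [0.02, 3.11], [-2.88, 2.88]. Speed limits (rad/s): [2.39, 2.39, 3.01, 3.14, 3.14, 3.14].

## Interface

Orientations are given as a unit quaternion [w, x, y, z].
In Python, from rig import * gives the robot as it stands.
- The arm moves only by the tool servo_tool, never from a script. Its argument "commands" is a list of rows, each a list of 3 entries, a list of its own where there are three numbers: the gripper command: -1 is fully open, 1 is shut, values between are in proportion, then the shift along the tool's x, y, z in m, then the turn, a rotation vector about the tool's x, y, z in units of 6 degrees (1.0 is 6 degrees). In form: [[grip, [dx, dy, dz], [ax, ay, az]], ...]. A call has 1 to 10 rows; each row shifts and turns the commanded pose from where the row before left it, along the tool's axes as they then stand; what a row does not reach is not made up. A row lasts 1/12 s, in which the tool goes at most 41.7 mm and 7.16 degrees, less where a joint would pass 70% of its speed; a pose out of reach is approached as far as the arm can. A call is refused whole if a number of a shift passes 0.0417 or a number of a turn 1, either way. A call with a gripper value outside its range is refused whole. The fingers move at their own pace and stop on an object; "squeeze" is the grip in N (left out, the last holds). Time passes only in rows, so rows that do not move let the fingers close. It gives the time, the measured TCP pose, the force, the opening and the grip force at its end, in the units of the state.
- sense(): the state, without advancing time (a new reading comes with each control period).
- capture(name): name is "scene" or "top" or "wrist"; returns a dict with "pixels" (400x640x3 uint8, red, green, blue), "z_map" (400x640 float32, mm along the optical axis (not along the pixel's ray), 0 where there is no reading), "fx", "fy", "cx", "cy" (pixels), "rvec" (rotation vector, rad) and "tvec" (3), from world to camera coordinates, as OpenCV has them; the wrist camera has in their place "T_tool_cam" (4x4, takes a point from camera to tool coordinates, whose origin is the TCP and whose axes are the flange's). Camera axes: x right, y down, z forward; pixel columns grow to the right and rows downward; lengths in mm; the calibration is good to about 2 mm. The wrist camera is an equidistant fisheye: a pixel r from the principal point sees the ray r / f radians off the axis. A picture is of the moment at which its call begins: read the wrist's pose just before it.
- finish_job(): hands the job in; it is judged then, once.
The state is a dict: "time_s": time; "joints": joint angles; "dq": joint speeds; "tau": joint torques, N m; "eef_pos": TCP position; "ee_rot": TCP orientation; "force": force on the tool from outside, world axes, zero at the start; "wrist_torque": the same for the moment, N m; "grip_width": opening from 0.0 (shut) to 1.0 (fully open); "grip_force": force on a finger pad.
Only numpy, scipy, OpenCV 4.12 (cv2) and the standard library are available. Lean on these libraries where they do the work, as an engineer would, in place of code of your own. Each camera call takes 0.05 s, during which the arm holds its last target. There are 200 camera calls.

## Task

The red hand dibber has been left out on the potting bench. Slide the clear cover of the storage case fully back, set the red dibber down gently (not dropped), upright and right down in the bay with the red label, then slide the cover fully shut again. Leave the other dibbers, the pots, the bottle and the trowel where they are.

Things in the scene. Friction and masses are not known exactly. Their poses are not given: they have to be found in the camera images.
- red_dibber: Loose hand dibber standing upright: red base 70 x 44 mm (z 10 to 26 mm) on six short pegs (z 0 to 10); on it an upright wooden grip bar with red cap, 50 mm long along x, 16 mm thick along y, z 26 to 75 mm. About 150 g. Origin: centre of its underside; x along the long side, z up. It may go into the bay either way round
- yellow_dibber: The yellow hand dibber, of the same shape and size as the red one, standing on the black cell tray; it stays there, so the yellow bay is empty too
- blue_dibber: The blue hand dibber, of the same shape and size as the red one, already in its bay
- white_dibber: The white hand dibber, of the same shape and size as the red one, already in its bay
- case: Aluminium case fixed on the bench, place and yaw vary. Origin: on the bench under the middle of a row of 4 bays (66 mm pitch along y, order varies). Closed green compartment at x = 60 to 185 mm, 91 mm high. End walls at y = -144 and 144 mm, 8 mm thick, 92 mm high, x = -65 to 185. Open to -x. Each bay: grey box, rim 34 mm above the bench, flat coloured label 48 x 17 mm at its -x end
- seat_red (a point): Middle of the inner floor of the bay labelled red, 8 mm above the bench. Inside of the bay 78 mm (x) by 52 mm (y), 26 mm deep, walls 4 mm. Axes as the case's: x along the bay's long side, z up
- seat_yellow (a point): Middle of the inner floor of the bay labelled yellow, 8 mm above the bench. Inside of the bay 78 mm (x) by 52 mm (y), 26 mm deep, walls 4 mm. Axes as the case's: x along the bay's long side, z up
- seat_blue (a point): Middle of the inner floor of the bay labelled blue, 8 mm above the bench. Inside of the bay 78 mm (x) by 52 mm (y), 26 mm deep, walls 4 mm. Axes as the case's: x along the bay's long side, z up
- seat_white (a point): Middle of the inner floor of the bay labelled white, 8 mm above the bench. Inside of the bay 78 mm (x) by 52 mm (y), 26 mm deep, walls 4 mm. Axes as the case's: x along the bay's long side, z up
- cover (a joint): Travel of the clear cover along the case's +x, m: 0 = shut, over all bays; 0.125 = fully back, over the green compartment. Moves with a few newtons, stays where left. Cover: 106 mm (x) by 292 mm (y), underside 92 mm, top 97 mm above the bench
- cover_handle (a point): Middle of the top of the cover's black handle, an upright bar in the middle of the cover, 70 mm long along the case's y, 12 mm thick along its x; its top is 127 mm above the bench, 30 mm above the cover. Axes as the case's
- cell_tray: Black cell tray fixed to the bench, 196 x 268 mm, 45 mm high, partly planted. Origin: centre of its underside
- pot_a: Black plant pot, 90 mm across, 80 mm high, with a seedling. Origin: centre of its underside
- pot_c: Black plant pot, 110 mm across, 100 mm high, with a seedling. Origin: centre of its underside
- small_pot: Small terracotta pot, 60 mm across, 55 mm high. Origin: centre of its underside
- feed_bottle: White plant-food bottle, 70 mm across, 190 mm high. Origin: centre of its underside
- trowel: Hand trowel lying flat, about 265 mm long along its x, 24 mm high. Origin: on the bench below its neck
Not all that is in view belongs to the job. There is more than one size of the red_dibber; the one meant has the size given above.

How it is judged (in metres and radians):
On the way, in this order (a step that is already met when the one before it is completed fails the run):
1. the cover is slid back at least 90 mm of its 125 mm (value of joint cover above 0.09 m), for 0.1 s.
2. the red dibber stands upright, right down on the floor of the red bay (horizontal distance between red_dibber and seat_red below 0.008 m and z of red_dibber in the frame of seat_red below 0.004 m and angle between red_dibber's own z axis and vertical below 0.06 rad), for 0.2 s.
At the end, for the whole second after the job is handed in: The red dibber is at rest on the floor of the red-labelled bay (origin within 8 mm of the bay's centre, less than 4 mm above its floor, tilted less than 0.06 rad), the cover is shut to within 7 mm, and the other three dibbers are within 25 mm of where they stood (all of step 2 and value of joint cover below 0.007 m and linear speed of red_dibber below 0.02 m/s and distance of each of yellow_dibber, blue_dibber, white_dibber from where it was at the start of the episode below 0.025 m); the robot touches nothing.
It fails at once if another dibber is moved more than 25 mm (distance of any of yellow_dibber, blue_dibber, white_dibber from where it was at the start of the episode above 0.025 m).
It fails at once if a pot, the bottle or the trowel is moved more than 30 mm (distance of any of pot_a, pot_c, small_pot, feed_bottle, trowel from where it was at the start of the episode above 0.03 m).
It fails at once if the red dibber is dropped into a bay (faster than 0.6 m/s within the last 30 mm over the bay's floor) ((horizontal distance between red_dibber and seat_red below 0.03 m and z of red_dibber in the frame of seat_red below 0.03 m and linear speed of red_dibber above 0.6 m/s) or (horizontal distance between red_dibber and seat_yellow below 0.03 m and z of red_dibber in the frame of seat_yellow below 0.03 m and linear speed of red_dibber above 0.6 m/s)).
It also fails if it takes over 67 s, if anything falls off the work surface, if the arm or the gripper's body presses on something with over 40 N, if the wrist force passes 120 N, or if a joint passes its speed limit or range.

## Working session

There is one attempt and no reset: what is moved stays moved. The work goes in short steps, Python scripts to look and compute and a tool call to move; the robot and the scene stay as the last step left them, time stands still between calls to the robot, and variables do not carry over. Pictures are saved under pics/ and viewed, at most 10 in all, crops included, and the job is handed in when it is done.

Besides the shell and the picture viewer there is one more tool, called after "Emit:" by a JSON object that holds its "api" and its "payload". servo_tool: Moves the arm, as the interface text tells. Its arguments: {"type":"object","properties":{"commands":{"type":"array"},"squeeze":{"type":"number"}},"required":["commands"]}

```bash
mkdir -p pics; cat > h.py <<'E'
from rig import *
import numpy as np, cv2
from scipy.spatial.transform import Rotation as R
def cloud(c):
    v,u=np.mgrid[0:400,0:640]; z=c["z_map"]
    P=np.stack([(u-c["cx"])/c["fx"]*z,(v-c["cy"])/c["fy"]*z,z],-1)
    Rm=cv2.Rodrigues(np.array(c["rvec"],float))[0]
    W=(P-np.array(c["tvec"]).ravel())@Rm
    W[z<=0]=np.nan
    return W
def save(n,im): cv2.imwrite("pics/"+n+".png",cv2.cvtColor(im,cv2.COLOR_RGB2BGR))
E
python3 - <<'E'
from h import *
for n in("top","scene"):
    c=capture(n); save(n,c["pixels"]); np.save(n+"_W.npy",cloud(c)); np.save(n+"_p.npy",c["pixels"])
s=sense(); print(s)
E
```

```text
{'time_s': 0.1, 'joints': array([-1.48041880e+00,  3.13402490e-01,  1.49835545e+00, -1.42328935e-05,
        1.33103480e+00, -2.23380719e-01]), 'dq': array([ 0.00021938, -0.00107496, -0.000862  ,  0.00177439, -0.00165106,
       -0.00130567]), 'tau': array([ 3.77115444e-03, -4.12899792e+01, -2.60144198e+01, -1.27586591e-04,
        2.93749428e-03,  6.83689649e-06]), 'eef_pos': array([ 162.00636659, -499.12949655,  230.79012264]), 'ee_rot': array([-5.99177403e-04,  9.87719245e-01,  1.56238067e-01,  3.29779220e-05]), 'force': array([1.63918414, 0.12287738, 0.64603403]), 'wrist_torque': array([-0.00471957, -0.00681303, -0.01787815]), 'grip_force': 0.0, 'grip_width': 0.9971389599125796}
```

View pics/top.png

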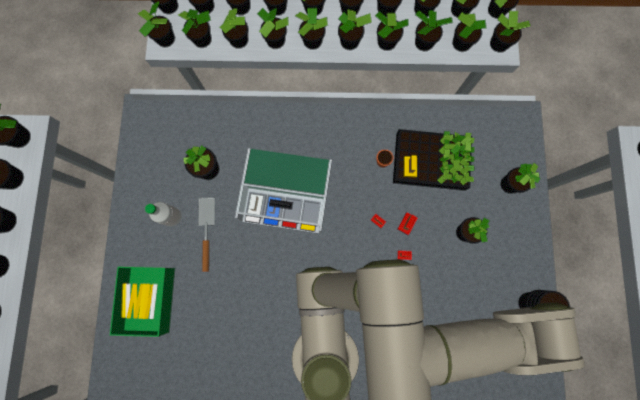

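View pics/scene.png

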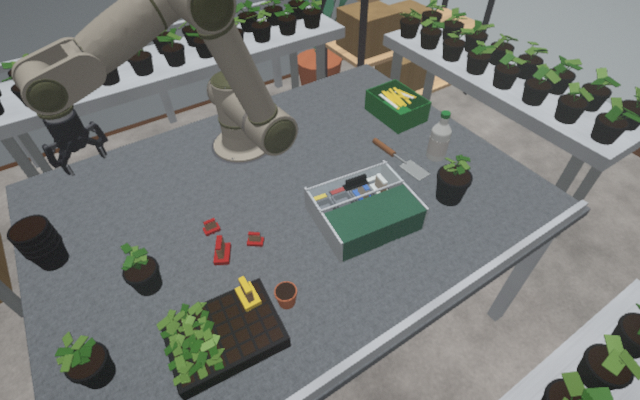

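The top view shows the case with the green compartment at (290,172), the handle at (281,204) and the red label at (289,225). There are three red tools at (408,223), (378,221) and (405,255), and the first is the largest. The scene view shows the big one upright at (222,252).

```bash
python3 - <<'E'
from h import *
np.set_printoptions(precision=1,suppress=True)
for n in("top","scene"):
    W=np.load(n+"_W.npy");p=np.load(n+"_p.npy").astype(int)
    r,g,b=p[...,0],p[...,1],p[...,2]
    m=(r>110)&(g<60)&(b<60)
    N,L,S,C=cv2.connectedComponentsWithStats(m.astype(np.uint8))
    print(n)
    for i in range(1,N):
        if S[i,4]<15: continue
        q=W[L==i];q=q[~np.isnan(q[:,0])]
        rect=cv2.minAreaRect(q[:,:2].astype(np.float32))
        print("red",C[i],S[i,4],q.mean(0),"z",np.percentile(q[:,2],[5,50,95]),rect)
        t=q[q[:,2]>60]
        if len(t)>5: print("   top",len(t),t.mean(0),cv2.minAreaRect(t[:,:2].astype(np.float32)))
    m=(g>r+25)&(g>b+5)&(abs(W[...,2]-91)<8)
    N,L,S,C=cv2.connectedComponentsWithStats(m.astype(np.uint8))
    i=1+S[1:,4].argmax(); q=W[L==i]; print("green",C[i],S[i,4],q.mean(0),cv2.minAreaRect(q[:,:2].astype(np.float32)))
    m=(r<40)&(g<40)&(b<40)&(abs(W[...,2]-120)<12)
    N,L,S,C=cv2.connectedComponentsWithStats(m.astype(np.uint8))
    for i in range(1,N):
        if S[i,4]>15: q=W[L==i]; print("black",C[i],S[i,4],q.mean(0),cv2.minAreaRect(q[:,:2].astype(np.float32)))
W=np.load("top_W.npy")
for nm,(u,v) in dict(base=(325,360),small=(385,158),bottle=(162,212),potc=(201,162),yel=(410,166),tray=(434,159),trow=(206,210),red=(289,225),blue=(270,222),yell=(308,228),white=(252,219)).items(): print(nm,W[v,u])
c=capture("top");print(c["fx"],W[225,330:345].mean(0))
im=cv2.resize(c["pixels"][135:285,225:425],None,fx=4,fy=4,interpolation=cv2.INTER_CUBIC);save("crop1",im)
E
```

```text
top
red [407.2 223.2] 229 [ 462.2 -274.3   41.6] z [20.1 27.8 76.3] ((464.93365478515625, -277.93402099609375), (42.46961975097656, 70.5465087890625), 62.86963653564453)
   top 74 [ 464.  -278.5   73.7] ((464.0026550292969, -279.2515869140625), (16.17060089111328, 48.058509826660156), 60.908233642578125)
red [377.8 220.5] 109 [ 470.9 -173.6   29.3] z [12.7 21.8 53.7] ((472.5462341308594, -175.8310546875), (46.40773391723633, 29.643753051757812), 52.31913375854492)
red [289.2 224.3] 61 [449.  138.3  36.5] z [32.  36.7 40.6] ((449.26910400390625, 138.6304931640625), (44.69150924682617, 16.32899284362793), 82.02507019042969)
red [404.3 254.8] 113 [ 353.3 -265.3   29.1] z [13.7 19.8 54. ] ((353.0478210449219, -267.13873291015625), (28.174758911132812, 44.424781799316406), 1.1082473993301392)
green [286.6 171. ] 2737 [628.2 150.   89.3] ((628.92041015625, 150.63795471191406), (278.1952209472656, 125.47122955322266), 82.81690216064453)
black [281.  203.4] 71 [507.5 160.4 124.9] ((509.3719787597656, 163.45343017578125), (67.75096893310547, 13.128612518310547), 82.54979705810547)
black [536.
[... 382 characters left out ...]
55810546875, -296.4231872558594), (40.838016510009766, 6.28996467590332), 68.8087158203125)
green [373.7 213.1] 2957 [631.5 141.5  91. ] ((628.5706787109375, 146.63607788085938), (279.25616455078125, 127.9343032836914), 82.30979919433594)
black [ 37.4 242.8] 234 [ 239.4 -692.4  121.5] ((232.92898559570312, -691.726806640625), (37.62369918823242, 91.61486053466797), 10.06189250946045)
base [ 52.8   5.4 280.5]
small [ 694.  -196.9   51.1]
bottle [466.7 548.3 141.4]
potc [638.5 432.5 144. ]
yel [ 653.  -274.8   98.2]
tray [nan nan nan]
trow [496.4 443.5  13.2]
red [447.2 139.5  29.7]
blue [455.8 206.8  33.5]
yell [437.3  71.7  37.5]
white [464.2 270.1  39.2]
386.256837038776 [455.  -31.1  -0.6]
```

View pics/crop1.png

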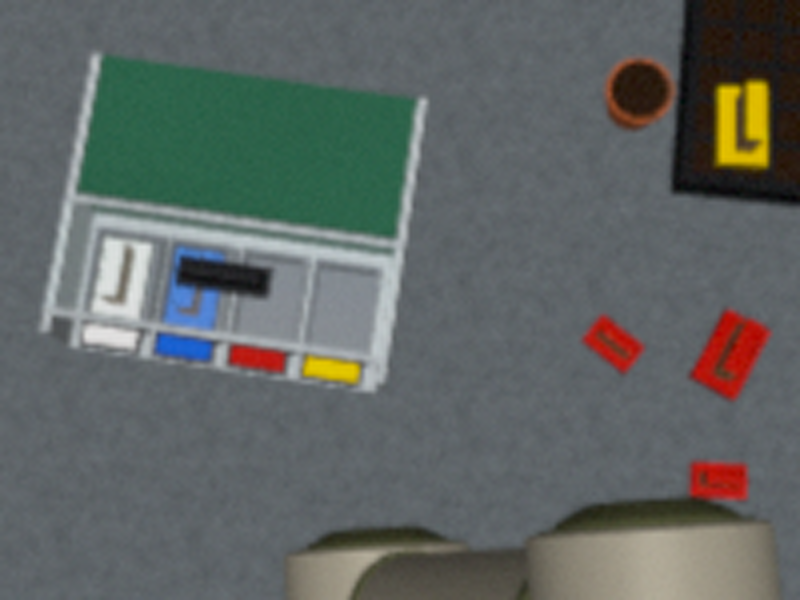

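```bash
cat >> h.py <<'E'
def plan(x,y,z,ang,frm=None,step=0.036):
    """ang = world direction of tool y, deg; turn rows first, then shift rows (in the turned frame)"""
    s=sense(); q=np.array(s["ee_rot"]); Rc=R.from_quat(q[[1,2,3,0]]); p=np.array(s["eef_pos"])
    if frm: p=np.array(frm[:3],float); Rc=down(frm[3])
    Rt=down(ang)
    v=np.degrees((Rc.inv()*Rt).as_rotvec())/6; n=max(1,int(np.ceil(abs(v).max()/.99)))
    d=Rt.inv().apply(np.array([x,y,z])-p)/1000; m=max(1,int(np.ceil(np.linalg.norm(d)/step)))
    print("turn",n,"x",np.round(v/n,4),"| shift total",np.round(d,4),m,"x",np.round(d/m,4))
def down(ang):
    a=np.radians(ang); y=np.array([np.cos(a),np.sin(a),0]); z=np.array([0,0,-1.]); x=np.cross(y,z)
    return R.from_matrix(np.stack([x,y,z],1))
E
python3 - <<'E'
from h import *
import rig; print([k for k in dir(rig) if not k.startswith('_')], getattr(rig,'grip_depth',None))
plan(508,163,200,-7.5)
plan(508,163,106,-7.5,frm=(508,163,200,-7.5))
E
```

```text
['PlanningError', 'capture', 'finish_job', 'grip_depth', 'sense'] 18.700000000000003
turn 11 x [-6.000e-04 -6.000e-04 -9.776e-01] | shift total [0.7017 0.2566 0.0309] 21 x [0.0334 0.0122 0.0015]
turn 1 x [0. 0. 0.] | shift total [0.    0.    0.094] 3 x [0.     0.     0.0313]
```

Emit:
{"api": "servo_tool", "payload": {"commands": [[-1,[0,0,0],[0,0,-0.98]],[-1,[0,0,0],[0,0,-0.98]],[-1,[0,0,0],[0,0,-0.98]],[-1,[0,0,0],[0,0,-0.98]],[-1,[0,0,0],[0,0,-0.98]],[-1,[0,0,0],[0,0,-0.98]],[-1,[0,0,0],[0,0,-0.98]],[-1,[0,0,0],[0,0,-0.98]],[-1,[0,0,0],[0,0,-0.98]],[-1,[0,0,0],[0,0,-0.98]]], "squeeze": 40}}

```text
time_s: 0.98
eef_pos: [162.0, -499.2, 231.0]
ee_rot: [-0.0, 0.782, 0.623, 0.0]
force: [-0.0, -0.4, -0.6]
grip_width: 0.997
grip_force: 0.0
```

Emit:
{"api": "servo_tool", "payload": {"commands": [[-1,[0.0334,0.0122,0],[0,0,-0.97]],[-1,[0.0334,0.0122,0],[0,0,0]],[-1,[0.0334,0.0122,0],[0,0,0]],[-1,[0.0334,0.0122,0],[0,0,0]],[-1,[0.0334,0.0122,0],[0,0,0]],[-1,[0.0334,0.0122,0],[0,0,0]],[-1,[0.0334,0.0122,0],[0,0,0]],[-1,[0.0334,0.0122,0],[0,0,0]],[-1,[0.0334,0.0122,0],[0,0,0]],[-1,[0.0334,0.0122,0],[0,0,0]]]}}

```text
time_s: 1.82
eef_pos: [329.5, -184.0, 231.3]
ee_rot: [0.0, 0.751, 0.66, 0.0]
force: [0.5, -1.2, -0.2]
grip_width: 0.996
grip_force: 0.0
```

Emit:
{"api": "servo_tool", "payload": {"commands": [[-1,[0.0334,0.0122,0],[0,0,0]],[-1,[0.0334,0.0122,0],[0,0,0]],[-1,[0.0334,0.0122,0],[0,0,0]],[-1,[0.0334,0.0122,0],[0,0,0]],[-1,[0.0334,0.0122,0],[0,0,0]],[-1,[0.0334,0.0122,0],[0,0,0]],[-1,[0.0334,0.0122,0],[0,0,0]],[-1,[0.0334,0.0122,0],[0,0,0]],[-1,[0,0,0],[0,0,0]],[-1,[0,0,0],[0,0,0]]]}}

```text
time_s: 2.65
eef_pos: [460.4, 67.9, 230.8]
ee_rot: [-0.0, 0.75, 0.661, -0.0]
force: [-0.3, -1.0, 0.1]
grip_width: 0.998
grip_force: 0.0
```

```bash
python3 - <<'E'
from h import *
plan(508,162.5,140,-7.5)
plan(508,162.5,107,-7.5,frm=(508,162.5,140,-7.5))
E
```

```text
turn 1 x [-0.0096  0.0014  0.0458] | shift total [0.1001 0.0349 0.0908] 4 x [0.025  0.0087 0.0227]
turn 1 x [0. 0. 0.] | shift total [0.    0.    0.033] 1 x [0.    0.    0.033]
```

Emit:
{"api": "servo_tool", "payload": {"commands": [[-1,[0.025,0.0087,0],[0,0,0.046]],[-1,[0.025,0.0087,0.02],[0,0,0]],[-1,[0.025,0.0087,0.02],[0,0,0]],[-1,[0.025,0.0087,0.02],[0,0,0]],[-1,[0,0,0.02],[0,0,0]],[-1,[0,0,0.02],[0,0,0]],[-1,[0,0,0.012],[0,0,0]],[-1,[0,0,0.012],[0,0,0]],[-1,[0,0,0],[0,0,0]],[-1,[0,0,0],[0,0,0]]]}}

```text
time_s: 3.48
eef_pos: [508.0, 160.2, 107.4]
ee_rot: [-0.0, 0.753, 0.658, -0.0]
force: [-0.1, -0.2, 0.5]
grip_width: 1.001
grip_force: 0.0
```

Emit:
{"api": "servo_tool", "payload": {"commands": [[1,[0,0,0],[0,0,0]],[1,[0,0,0],[0,0,0]],[1,[0,0,0],[0,0,0]],[1,[0,0,0],[0,0,0]],[1,[0,0,0],[0,0,0]],[1,[0,0,0],[0,0,0]],[1,[0,0,0],[0,0,0]],[1,[0,0,0],[0,0,0]]]}}

```text
time_s: 4.15
eef_pos: [508.4, 161.2, 107.7]
ee_rot: [0.0, 0.753, 0.658, 0.0]
force: [-0.1, -0.4, 4.1]
grip_width: 0.128
grip_force: 39.9
```

Emit:
{"api": "servo_tool", "payload": {"commands": [[1,[0,0.006,0],[0,0,0]],[1,[0,0.0135,0],[0,0,0]],[1,[0,0.0135,0],[0,0,0]],[1,[0,0.0135,0],[0,0,0]],[1,[0,0.0135,0],[0,0,0]],[1,[0,0.0135,0],[0,0,0]],[1,[0,0.0135,0],[0,0,0]],[1,[0,0.0135,0],[0,0,0]],[1,[0,0.0135,0],[0,0,0]],[1,[0,0.01,0],[0,0,0]]]}}

```text
time_s: 4.98
eef_pos: [632.0, 145.6, 107.7]
ee_rot: [-0.0, 0.753, 0.658, 0.001]
force: [-0.3, 5.8, 5.2]
grip_width: 0.131
grip_force: 40.2
```

Emit:
{"api": "servo_tool", "payload": {"commands": [[1,[0,0.001,0],[0,0,0]],[1,[0,0,0],[0,0,0]],[1,[0,0,0],[0,0,0]]]}}

```text
time_s: 5.23
eef_pos: [631.9, 145.6, 107.7]
ee_rot: [-0.001, 0.753, 0.658, 0.0]
force: [-2.6, 4.4, 5.9]
grip_width: 0.131
grip_force: 41.0
```

Emit:
{"api": "servo_tool", "payload": {"commands": [[-1,[0,0,0],[0,0,0]],[-1,[0,0,0],[0,0,0]],[-1,[0,0,0],[0,0,0]],[-1,[0,0,0],[0,0,0]],[-1,[0,0,-0.01],[0,0,0]],[-1,[0,0,-0.025],[0,0,0]],[-1,[0,0,-0.035],[0,0,0]],[-1,[0,0,-0.035],[0,0,0]],[-1,[0,0,0],[0,0,0]]]}}

```text
time_s: 5.98
eef_pos: [634.2, 144.6, 220.9]
ee_rot: [0.004, 0.753, 0.658, 0.005]
force: [-0.2, -0.4, 0.5]
grip_width: 1.002
grip_force: 0.0
```

```bash
python3 - <<'E'
from h import *
print(sense()["grip_width"])
plan(464,-279,210,62)
c=capture("top");save("t2",c["pixels"]);W=cloud(c)
p=c["pixels"].astype(int);r,g,b=[p[...,i] for i in range(3)]
# label centres
for n,m in dict(red=(r>110)&(g<60)&(b<60),blue=(b>r+60)&(b>g+40),yellow=(r>150)&(g>120)&(b<60),white=(p.min(-1)>190)).items():
    N,L,S,C=cv2.connectedComponentsWithStats(m.astype(np.uint8))
    for i in range(1,N):
        if S[i,4]>20 and 240<C[i][0]<330 and 180<C[i][1]<235:
            q=W[L==i];q=q[~np.isnan(q[:,0])];k=q[(q[:,2]<42)&(q[:,2]>26)];print(n,C[i],S[i,4],k.mean(0),cv2.minAreaRect(k[:,:2].astype(np.float32)))
E
```

```text
1.0019869376964354
turn 12 x [ 0.0099  0.0046 -0.9678] | shift total [-0.0486 -0.4539  0.0109] 13 x [-0.0037 -0.0349  0.0008]
yellow [307.52857143 226.85714286] 70 [441.6442285   73.82471706  35.82817349] ((441.5458068847656, 73.67362976074219), (46.635231018066406, 17.529296875), 83.50975799560547)
```

Emit:
{"api": "servo_tool", "payload": {"commands": [[-1,[0,0,0],[0,0,-0.97]],[-1,[0,0,0],[0,0,-0.97]],[-1,[0,0,0],[0,0,-0.97]],[-1,[0,0,0],[0,0,-0.97]],[-1,[0,0,0],[0,0,-0.97]],[-1,[0,0,0],[0,0,-0.97]],[-1,[0,0,0],[0,0,-0.97]],[-1,[0,0,0],[0,0,-0.97]],[-1,[0,0,0],[0,0,-0.97]],[-1,[0,0,0],[0,0,-0.97]]]}}

```text
time_s: 6.87
eef_pos: [631.7, 144.5, 211.8]
ee_rot: [-0.001, 0.335, 0.942, -0.0]
force: [0.0, 0.2, -0.1]
grip_width: 0.999
grip_force: 0.0
```

Emit:
{"api": "servo_tool", "payload": {"commands": [[-1,[0,0,0],[0,0,-0.97]],[-1,[0,0,0],[0,0,-0.97]],[-1,[-0.0037,-0.035,0],[0,0,0]],[-1,[-0.0037,-0.035,0],[0,0,0]],[-1,[-0.0037,-0.035,0],[0,0,0]],[-1,[-0.0037,-0.035,0],[0,0,0]],[-1,[-0.0037,-0.035,0],[0,0,0]],[-1,[-0.0037,-0.035,0],[0,0,0]],[-1,[-0.0037,-0.035,0],[0,0,0]],[-1,[-0.0037,-0.035,0],[0,0,0]]]}}

```text
time_s: 7.7
eef_pos: [526.3, -118.2, 212.1]
ee_rot: [-0.0, 0.241, 0.971, 0.0]
force: [0.4, 0.7, -1.3]
grip_width: 1.002
grip_force: 0.0
```

Emit:
{"api": "servo_tool", "payload": {"commands": [[-1,[-0.0037,-0.035,0],[0,0,0]],[-1,[-0.0037,-0.035,0],[0,0,0]],[-1,[-0.0037,-0.035,0],[0,0,0]],[-1,[0,0,0],[0,0,0]],[-1,[0,0,0],[0,0,0]],[-1,[0,0,0],[0,0,0]]]}}

```text
time_s: 8.2
eef_pos: [488.1, -214.6, 212.1]
ee_rot: [-0.0, 0.241, 0.971, 0.0]
force: [-1.4, -0.1, -0.2]
grip_width: 0.999
grip_force: 0.0
```

```bash
python3 - <<'E'
from h import *
s=sense();c=capture("wrist");save("w1",c["pixels"]);np.save("w1.npy",c["pixels"])
print(s["eef_pos"],s["ee_rot"],c["fx"],c["cx"],c["cy"],c["T_tool_cam"],c["z_map"][200,320])
# dibber: project equidistant depth cloud to world
v,u=np.mgrid[0:400,0:640];dx=(u-c["cx"])/c["fx"];dy=(v-c["cy"])/c["fy"];th=np.hypot(dx,dy)
z=c["z_map"];k=np.tan(np.minimum(th,1.4))/np.maximum(th,1e-6)
P=np.stack([dx*k*z,dy*k*z,z],-1)
T=np.array(c["T_tool_cam"]);q=np.array(s["ee_rot"])
W=R.from_quat(q[[1,2,3,0]]).apply((P.reshape(-1,3)@T[:3,:3].T+T[:3,3])).reshape(400,640,3)+s["eef_pos"]
W[(z<=0)|(th>1.3)]=np.nan
p=c["pixels"].astype(int);m=(p[...,0]>100)&(p[...,1]<70)&(p[...,2]<70)
N,L,S,C=cv2.connectedComponentsWithStats(m.astype(np.uint8))
for i in range(1,N):
    if S[i,4]>200:
        t=W[L==i];t=t[~np.isnan(t[:,0])];print(C[i],S[i,4],np.percentile(t,[2,50,98],axis=0).round(1))
        for lo,hi in((20,32),(65,85)):
            k=t[(t[:,2]>lo)&(t[:,2]<hi)]
            if len(k)>20: print(lo,cv2.minAreaRect(k[:,:2].astype(np.float32)),k[:,2].mean())
plan(464,-279,120,62)
E
```

```text
[ 488.10904634 -214.5528934   212.06297544] [-2.97894242e-04  2.40698101e-01  9.70599952e-01  2.60835201e-04] 309.70691628693146 323.76266037250736 200.19951007036212 [[-2.59134418e-04 -9.46311769e-01 -3.23255268e-01  8.31976073e+01]
 [ 9.99999668e-01  4.56699663e-06 -8.15009564e-04  8.42210605e-01]
 [ 7.72729448e-04 -3.23255372e-01  9.46311454e-01 -1.42932307e+02]
 [ 0.00000000e+00  0.00000000e+00  0.00000000e+00  1.00000000e+00]] 374.319
[557.4017094   30.82905983] 351 [[440.5 112.2  33.5]
 [450.4 133.3  35.9]
 [460.5 157.4  37.5]]
[222.11505682  95.02982955] 704 [[ 342.7 -290.    16.8]
 [ 358.1 -266.    19.2]
 [ 369.  -246.9   53.4]]
[345.39101717 147.55217966] 757 [[ 453.3 -200.7   16.8]
 [ 470.6 -179.1   19.1]
 [ 490.3 -156.8   53.1]]
[262.02280702 185.21871345] 1710 [[ 431.  -292.2   21.8]
 [ 462.1 -274.3   27.1]
 [ 498.1 -251.2   76.5]]
20 ((464.93603515625, -279.9036865234375), (41.39922332763672, 67.29171752929688), 61.695255279541016) 26.115659784888063
65 ((465.1875305175781, -280.3038024902344), (14.975971221923828, 48.09799575805664), 60.680545806884766) 75.34074060033001
turn 1 x [ 0.0029 -0.0046  0.0348] | shift total [-0.009  -0.0687  0.0921] 4 x [-0.0022 -0.0172  0.023 ]
```

View pics/w1.png

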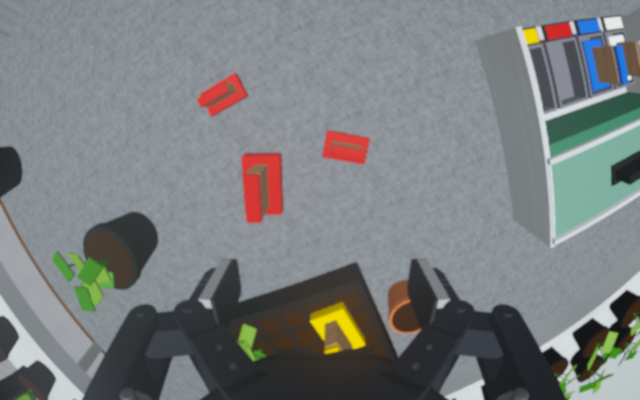

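```bash
python3 - <<'E'
from h import *
plan(465,-280,120,61)
E
```

```text
turn 1 x [ 0.0028 -0.0046  0.2015] | shift total [-0.0115 -0.069   0.0921] 4 x [-0.0029 -0.0172  0.023 ]
```

Emit:
{"api": "servo_tool", "payload": {"commands": [[-1,[-0.0029,-0.0172,0],[0,0,0.2]],[-1,[-0.0029,-0.0172,0.02],[0,0,0]],[-1,[-0.0029,-0.0172,0.02],[0,0,0]],[-1,[-0.0029,-0.0172,0.02],[0,0,0]],[-1,[0,0,0.02],[0,0,0]],[-1,[0,0,0.012],[0,0,0]],[-1,[0,0,0.02],[0,0,0]],[-1,[0,0,0.02],[0,0,0]],[-1,[0,0,0],[0,0,0]],[-1,[0,0,0],[0,0,0]]]}}

```text
time_s: 9.08
eef_pos: [465.6, -279.8, 80.1]
ee_rot: [-0.001, 0.25, 0.968, 0.0]
force: [-0.0, 0.2, 0.8]
grip_width: 1.0
grip_force: 0.0
```

Emit:
{"api": "servo_tool", "payload": {"commands": [[-1,[0,0,0.016],[0,0,0]],[-1,[0,0,0.016],[0,0,0]],[-1,[0,0,0.01],[0,0,0]],[-1,[0,0,0],[0,0,0]],[-1,[0,0,0],[0,0,0]]]}}

```text
time_s: 9.5
eef_pos: [465.7, -280.9, 39.1]
ee_rot: [0.0, 0.25, 0.968, -0.0]
force: [-0.2, 0.3, 0.3]
grip_width: 1.004
grip_force: 0.0
```

Emit:
{"api": "servo_tool", "payload": {"commands": [[0.6,[0,0,0],[0,0,0]],[1,[0,0,0],[0,0,0]],[1,[0,0,0],[0,0,0]],[1,[0,0,0],[0,0,0]],[1,[0,0,0],[0,0,0]],[1,[0,0,0],[0,0,0]],[1,[0,0,0],[0,0,0]],[1,[0,0,0],[0,0,0]],[1,[0,0,0],[0,0,0]]], "squeeze": 40}}

```text
time_s: 10.25
eef_pos: [465.3, -280.9, 38.4]
ee_rot: [0.0, 0.251, 0.968, -0.0]
force: [-0.3, 1.0, 2.1]
grip_width: 0.18
grip_force: 45.0
```

Emit:
{"api": "servo_tool", "payload": {"commands": [[1,[0,0,-0.01],[0,0,0]],[1,[0,0,-0.025],[0,0,0]],[1,[0,0,-0.032],[0,0,0]],[1,[0,0,-0.032],[0,0,0]],[1,[0,0,-0.032],[0,0,0]],[1,[0,0,-0.03],[0,0,0]],[1,[0,0,0],[0,0,-0.9]],[1,[0,0,0],[0,0,-0.9]],[1,[0,0,0],[0,0,-0.9]],[1,[0,0,0],[0,0,-0.9]]]}}

```text
time_s: 11.08
eef_pos: [465.1, -280.6, 199.8]
ee_rot: [-0.0, 0.062, 0.998, 0.0]
force: [-0.3, -0.8, -1.8]
grip_width: 0.182
grip_force: 44.3
```

```bash
python3 - <<'E'
from h import *
print(sense()["eef_pos"],sense()["grip_width"])
plan(503.7,131,200,82.6,step=.033)
# case pose, wider estimate: green corners and labels with top camera
c=capture("top");W=cloud(c);p=c["pixels"].astype(int);r,g,b=[p[...,i] for i in range(3)]
for n,m in dict(red=(r>110)&(g<60)&(b<60),blue=(b>r+40)&(b>g+20),yellow=(r>130)&(g>100)&(b<80),white=(p.min(-1)>150)).items():
    N,L,S,C=cv2.connectedComponentsWithStats(m.astype(np.uint8))
    for i in range(1,N):
        if S[i,4]>20 and 240<C[i][0]<330 and 180<C[i][1]<235:
            k=W[L==i];k=k[(k[:,2]<44)&(k[:,2]>24)]
            if len(k)>5: print(n,C[i],S[i,4],k.mean(0).round(1),cv2.minAreaRect(k[:,:2].astype(np.float32)))
E
```

```text
[ 465.0865416  -280.57848879  199.75696077] 0.18196305173574234
turn 1 x [ 0.0014 -0.0012  0.0395] | shift total [ 1.470e-02  4.131e-01 -2.000e-04] 13 x [ 0.0011  0.0318 -0.    ]
red [289.04545455 224.04545455] 66 [449.8 138.9  36.2] ((449.965576171875, 139.10372924804688), (45.127689361572266, 17.568485260009766), 83.6773452758789)
blue [273.01149425 206.57471264] 261 [506.8 195.5  33.7] ((512.69580078125, 198.94546508789062), (48.553741455078125, 73.735107421875), 83.0716323852539)
blue [270.43209877 221.16049383] 81 [458.4 205.1  36.8] ((458.41937255859375, 205.4890899658203), (49.22124481201172, 20.316194534301758), 82.94856262207031)
yellow [307.51948052 226.83116883] 77 [441.6  73.6  35.7] ((441.1807556152344, 73.89183044433594), (47.57365417480469, 19.273691177368164), 84.88054656982422)
white [254.9673913  204.27717391] 184 [512.9 259.   34.6] ((518.42236328125, 262.990966796875), (42.48078918457031, 69.40475463867188), 83.33174896240234)
white [250.56578947 218.48684211] 76 [465.8 271.2  36.8] ((466.1914978027344, 271.0428771972656), (48.86174011230469, 16.383756637573242), 83.25791931152344)
```

Emit:
{"api": "servo_tool", "payload": {"commands": [[1,[0.0011,0.016,0],[0,0,0.04]],[1,[0.0011,0.032,0],[0,0,0]],[1,[0.0011,0.032,0],[0,0,0]],[1,[0.0011,0.032,0],[0,0,0]],[1,[0.0011,0.032,0],[0,0,0]],[1,[0.0011,0.032,0],[0,0,0]],[1,[0.0011,0.032,0],[0,0,0]],[1,[0.0011,0.032,0],[0,0,0]],[1,[0.0011,0.032,0],[0,0,0]],[1,[0.0011,0.032,0],[0,0,0]]]}}

```text
time_s: 11.97
eef_pos: [494.6, 23.6, 199.7]
ee_rot: [-0.0, 0.068, 0.998, 0.0]
force: [0.5, -0.2, -0.8]
grip_width: 0.183
grip_force: 44.4
```

Emit:
{"api": "servo_tool", "payload": {"commands": [[1,[0.0011,0.032,0],[0,0,0]],[1,[0.0011,0.032,0],[0,0,0]],[1,[0.0011,0.032,0],[0,0,0]],[1,[0,0.016,0],[0,0,0]],[1,[0,0,0],[0,0,0]],[1,[0,0,0],[0,0,0]],[1,[0,0,0],[0,0,0]]]}}

```text
time_s: 12.55
eef_pos: [506.5, 132.7, 199.4]
ee_rot: [-0.0, 0.068, 0.998, -0.0]
force: [0.8, 0.1, -2.3]
grip_width: 0.181
grip_force: 44.4
```

```bash
cat >> h.py <<'E'
def wcloud(s,c):
    v,u=np.mgrid[0:400,0:640];dx=(u-c["cx"])/c["fx"];dy=(v-c["cy"])/c["fy"];th=np.hypot(dx,dy)
    z=c["z_map"];k=np.tan(np.minimum(th,1.4))/np.maximum(th,1e-6)
    P=np.stack([dx*k*z,dy*k*z,z],-1);T=np.array(c["T_tool_cam"]);q=np.array(s["ee_rot"])
    W=R.from_quat(q[[1,2,3,0]]).apply((P.reshape(-1,3)@T[:3,:3].T+T[:3,3])).reshape(400,640,3)+s["eef_pos"]
    W[(z<=0)|(th>1.3)]=np.nan
    return W
E
python3 - <<'E'
from h import *
s=sense();c=capture("wrist");save("w2",c["pixels"]);W=wcloud(s,c)
print(s["eef_pos"])
plan(504,132,200,82.8)
p=c["pixels"].astype(int);r,g,b=[p[...,i] for i in range(3)]
for n,m in dict(red=(r>100)&(g<70)&(b<70),blue=(b>r+40)&(b>g+20),yellow=(r>130)&(g>100)&(b<80),white=(p.min(-1)>150)).items():
    N,L,S,C=cv2.connectedComponentsWithStats(m.astype(np.uint8))
    for i in range(1,N):
        if S[i,4]>60:
            k=W[L==i];k=k[~np.isnan(k[:,0])]
            if len(k)>5: print(n,C[i].round(),S[i,4],np.median(k,0).round(1),[np.round(t,1) for t in cv2.minAreaRect(k[:,:2].astype(np.float32))])
E
```

```text
[506.48012618 132.65164295 199.36348946]
turn 1 x [-0.0021 -0.0015 -0.0971] | shift total [ 0.0025 -0.0007 -0.0006] 1 x [ 0.0025 -0.0007 -0.0006]
red [ 41. 119.] 261 [ 360.2 -253.7   18.3] [array([ 355.2, -267.6]), array([48.2, 28. ]), np.float64(87.6)]
red [ 21. 123.] 83 [ 356.1 -265.6   52.3] [array([ 355.4, -267.9]), array([31.1,  9.8]), np.float64(85.6)]
red [319. 126.] 728 [450.6 135.5  36.4] [array([451. , 136.4]), array([46.4, 16.2]), np.float64(82.0)]
red [ 97. 185.] 331 [ 470.8 -166.5   18.2] [array([ 473.1, -176.1]), array([47.1, 28.8]), np.float64(52.5)]
red [ 77. 195.] 122 [ 473.3 -176.1   52.1] [array([ 473.6, -176.7]), array([32.7, 10.5]), np.float64(51.2)]
red [323. 214.] 3677 [482.5 136.5 187.1] [array([518.3, 131.1]), array([92.3, 93.5]), np.float64(82.3)]
red [324. 294.] 3519 [501.1 134.  236.1] [array([552.7, 130.6]), array([ 18.2, 142.7]), np.float64(85.8)]
red [145. 328.] 63 [ 697.6 -171.3   34.2] [array([ 696.9, -170.8]), array([ 6.4, 18.1]), np.float64(81.6)]
blue [386. 126.] 964 [458.9 201.8  36.1] [array([459.3, 202.6]), array([51. , 19.9]), np.float64(82.8)]
[... 1037 characters left out ...]
y([264.6, 231.5]), np.float64(43.0)]
white [436. 171.] 1320 [506.3 249.8  34.1] [array([522.9, 262.5]), array([48.9, 75. ]), np.float64(82.8)]
white [443. 199.] 1292 [534.3 257.9  82.3] [array([535.3, 237.9]), array([126.9,  85.8]), np.float64(82.7)]
white [635. 293.] 144 [1840.7 2284.1 -751.3] [array([1842. , 2276.8]), array([259.2, 137.3]), np.float64(31.8)]
white [602. 369.] 4755 [1946.6 1601.2 -331.3] [array([1470.4, 1083.1]), array([2556.9,  591.6]), np.float64(55.6)]
white [324. 348.] 290 [675.3 110.5  98. ] [array([640.8, 111.9]), array([ 48.1, 292.3]), np.float64(87.5)]
white [ 60. 391.] 385 [ 937.6 -659.    50.7] [array([ 1335.3, -1302.5]), array([ 381.1, 1850. ]), np.float64(37.3)]
```

View pics/w2.png

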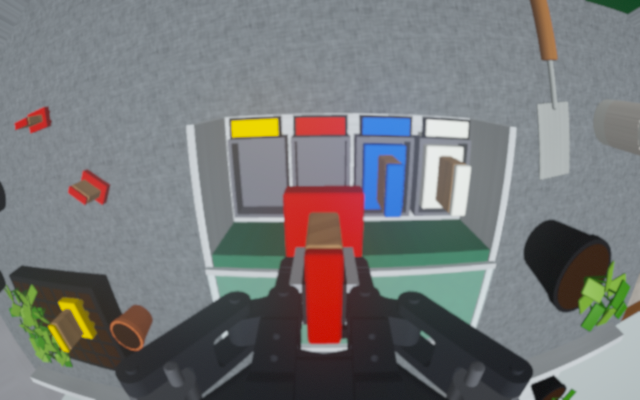

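The wrist view shows the dibber held straight over the case, with its base at (323,214). Below it are the empty red bay at (320,160) and the empty yellow bay at (262,175). I'll use the rims and floors of the bays to pin down the bay centre.

```bash
python3 - <<'E'
from h import *
s=sense();c=capture("wrist");W=wcloud(s,c);t=capture("top");Wt=cloud(t)
o=np.array([508,165.2]);a=np.radians(-7.15);ex=np.array([np.cos(a),np.sin(a)]);ey=np.array([-ex[1],ex[0]])
for n,w in(("wrist",W),("top",Wt)):
    X=(w[...,:2]-o)@ex;Y=(w[...,:2]-o)@ey;Z=w[...,2]
    for nm,yc in(("yellow",-99),("red",-33)):
        f=(abs(Z-8)<6)&(abs(X)<50)&(abs(Y-yc)<32)
        if f.sum()>20: print(n,nm,"floor",f.sum(),np.percentile(X[f],[1,99]).round(1),np.percentile(Y[f],[1,99]).round(1),"z",np.median(Z[f]).round(1))
        rim=(abs(Z-34)<4)&(abs(X)<75)&(abs(Y-yc)<20)
        if rim.sum()>10:
            h,e=np.histogram(X[rim],bins=np.arange(-75,76,5));print("   rim X hist",dict((int(k),int(q)) for k,q in zip(e,h) if q))
    e=(abs(Z-92)<3)&(X>-60)&(X<40)
    for lo,hi in((-155,-130),(130,158)):
        k=e&(Y>lo)&(Y<hi)
        if k.sum()>5: print(n,"endwall Y",np.percentile(Y[k],[5,50,95]).round(1),k.sum())
# held dibber in tool frame (wrist): base front edge
E
```

```text
wrist yellow floor 3071 [-46.6  39.9] [-127.8  -69.3] z 8.4
   rim X hist {-65: 177, -60: 189, -55: 188, -50: 186, -45: 176, -40: 48, 35: 63, 40: 116, 55: 13, 60: 94}
wrist red floor 2260 [-43.7  15.7] [-61.6  -1.8] z 8.3
   rim X hist {-65: 202, -60: 205, -55: 203, -50: 200, -45: 187, -40: 77}
wrist endwall Y [-149.3 -145.2 -141.9] 978
wrist endwall Y [137.4 140.4 144.9] 803
top yellow floor 304 [-36.8  49.3] [-130.2  -74. ] z 7.7
   rim X hist {-70: 3, -65: 13, -60: 11, -55: 11, -50: 12, -45: 12, 35: 11, 40: 6, 55: 5}
top endwall Y [-148.2 -145.  -141. ] 57
top endwall Y [139.2 142.5 146.2] 51
```

```bash
python3 - <<'E'
from h import *
plan(503.9,130.9,50,82.8)
E
```

```text
turn 1 x [-0.0009  0.0003 -0.0971] | shift total [ 0.0025 -0.0018  0.1494] 5 x [ 0.0005 -0.0004  0.0299]
```

Emit:
{"api": "servo_tool", "payload": {"commands": [[1,[0.0025,-0.0018,0],[0,0,-0.1]],[1,[0,0,0.02],[0,0,0]],[1,[0,0,0.03],[0,0,0]],[1,[0,0,0.03],[0,0,0]],[1,[0,0,0.02],[0,0,0]],[1,[0,0,0.01],[0,0,0]],[1,[0,0,0],[0,0,0]],[1,[0,0,0],[0,0,0]]]}}

```text
time_s: 13.37
eef_pos: [504.3, 131.7, 90.0]
ee_rot: [0.0, 0.062, 0.998, 0.0]
force: [0.3, 0.5, -1.6]
grip_width: 0.185
grip_force: 44.3
```

```bash
python3 - <<'E'
from h import *
plan(503.9,130.9,48,82.8)
c=capture("top");save("t3",cv2.resize(c["pixels"][140:245,225:345],None,fx=5,fy=5,interpolation=cv2.INTER_CUBIC))
s=sense();c=capture("wrist");save("w3",c["pixels"])
E
```

```text
turn 1 x [0.0011 0.0066 0.0184] | shift total [ 0.0003 -0.0008  0.042 ] 2 x [ 0.0002 -0.0004  0.021 ]
```

View pics/w3.png

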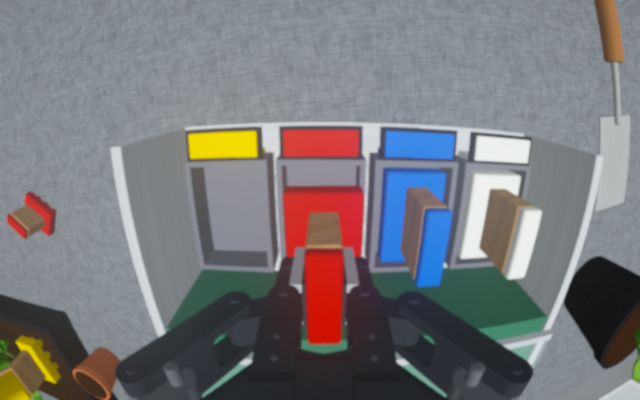

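The wrist view shows the dibber base at (323,222), aligned with the red bay, whose walls are at columns 280 and 366. Lowering it now.

Emit:
{"api": "servo_tool", "payload": {"commands": [[1,[0,-0.0008,0.008],[0,0,0]],[1,[0,0,0.008],[0,0,0]],[1,[0,0,0.006],[0,0,0]],[1,[0,0,0.005],[0,0,0]],[1,[0,0,0.005],[0,0,0]],[1,[0,0,0.004],[0,0,0]],[1,[0,0,0.003],[0,0,0]],[1,[0,0,0.002],[0,0,0]],[1,[0,0,0],[0,0,0]]]}}

```text
time_s: 14.22
eef_pos: [503.7, 131.1, 47.9]
ee_rot: [-0.0, 0.062, 0.998, -0.0]
force: [-0.1, -0.6, -1.6]
grip_width: 0.184
grip_force: 44.3
```

Emit:
{"api": "servo_tool", "payload": {"commands": [[1,[0,0,0.001],[0,0,0]],[1,[0,0,0.001],[0,0,0]],[1,[0,0,0.0005],[0,0,0]],[1,[0,0,0],[0,0,0]],[1,[0,0,0],[0,0,0]]]}}

```text
time_s: 14.63
eef_pos: [504.0, 131.1, 46.4]
ee_rot: [0.0, 0.062, 0.998, 0.0]
force: [-1.9, -0.1, 5.9]
grip_width: 0.18
grip_force: 45.3
```

Contact came at the expected height of 46.4 mm, so I'll release with a partial opening and rise.

Emit:
{"api": "servo_tool", "payload": {"commands": [[0.45,[0,0,0],[0,0,0]],[0.25,[0,0,0],[0,0,0]],[0.25,[0,0,0],[0,0,0]],[0.25,[0,0,0],[0,0,0]],[0.25,[0,0,-0.01],[0,0,0]],[0.25,[0,0,-0.02],[0,0,0]],[0.25,[0,0,-0.03],[0,0,0]],[0.25,[0,0,-0.03],[0,0,0]],[0.25,[0,0,-0.03],[0,0,0]],[0.25,[0,0,-0.03],[0,0,0]]]}}

```text
time_s: 15.47
eef_pos: [503.5, 131.1, 198.1]
ee_rot: [0.0, 0.062, 0.998, 0.0]
force: [0.3, 0.9, -0.7]
grip_width: 0.378
grip_force: 0.0
```

```bash
python3 - <<'E'
from h import *
s=sense();c=capture("wrist");save("w4",c["pixels"]);W=wcloud(s,c)
o=np.array([507.8,163.6]);a=np.radians(-7.15);ex=np.array([np.cos(a),np.sin(a)]);ey=np.array([-ex[1],ex[0]])
X=(W[...,:2]-o)@ex;Y=(W[...,:2]-o)@ey;Z=W[...,2];p=c["pixels"].astype(int)
m=(p[...,0]>90)&(p[...,1]<70)&(p[...,2]<70)&(abs(X)<45)&(abs(Y+33)<32)
for lo,hi in((28,40),(78,92)):
    k=m&(Z>lo)&(Z<hi);print(k.sum(),np.percentile(X[k],[2,98]).round(1),np.percentile(Y[k],[2,98]).round(1),np.median(Z[k]))
print(s["eef_pos"],s["grip_width"])
E
```

```text
1624 [-33.4  33.8] [-52.3 -12.5] 34.3453048317414
896 [-23.2  22. ] [-39.8 -24.9] 83.24522445683924
[503.52104639 131.12756029 198.14139482] 0.3779278018919166
```

View pics/w4.png

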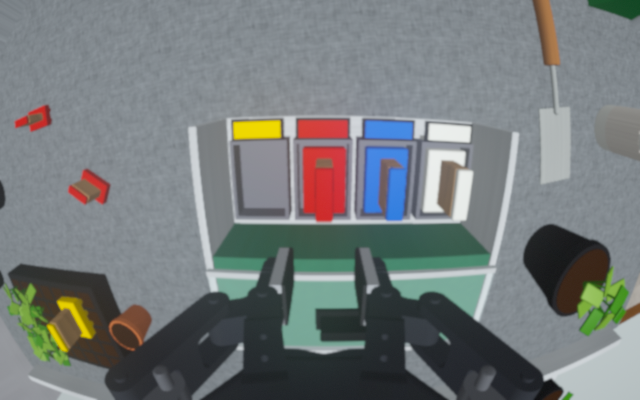

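The wrist view shows the red dibber seated and centred in the red bay at (324,180). Its heights of 34 and 83 mm match the expected values. Next is closing the cover.

```bash
python3 - <<'E'
from h import *
plan(632,147,200,-7.3)
E
```

```text
turn 16 x [0.0055 0.004  0.94  ] | shift total [0.0316 0.1231 0.004 ] 4 x [0.0079 0.0308 0.001 ]
```

Emit:
{"api": "servo_tool", "payload": {"commands": [[-1,[0,0,0],[0,0,0.94]],[-1,[0,0,0],[0,0,0.94]],[-1,[0,0,0],[0,0,0.94]],[-1,[0,0,0],[0,0,0.94]],[-1,[0,0,0],[0,0,0.94]],[-1,[0,0,0],[0,0,0.94]],[-1,[0,0,0],[0,0,0.94]],[-1,[0,0,0],[0,0,0.94]],[-1,[0,0,0],[0,0,0.94]],[-1,[0,0,0],[0,0,0.94]]]}}

```text
time_s: 16.35
eef_pos: [503.7, 131.1, 196.3]
ee_rot: [0.0, 0.528, 0.849, 0.0]
force: [-0.0, -0.3, 0.7]
grip_width: 1.001
grip_force: 0.0
```

Emit:
{"api": "servo_tool", "payload": {"commands": [[-1,[0,0,0],[0,0,0.94]],[-1,[0,0,0],[0,0,0.94]],[-1,[0,0,0],[0,0,0.94]],[-1,[0,0,0],[0,0,0.94]],[-1,[0,0,0],[0,0,0.94]],[-1,[0,0,0],[0,0,0.94]],[-1,[0.008,0.031,0],[0,0,0]],[-1,[0.008,0.031,0],[0,0,0]],[-1,[0.008,0.031,0],[0,0,0]],[-1,[0.008,0.031,0],[0,0,0]]]}}

```text
time_s: 17.18
eef_pos: [632.1, 147.3, 196.5]
ee_rot: [0.0, 0.751, 0.661, 0.0]
force: [0.0, 0.0, -0.1]
grip_width: 1.002
grip_force: 0.0
```

Emit:
{"api": "servo_tool", "payload": {"commands": [[-1,[0,0,0],[0,0,0]],[-1,[0,0,0],[0,0,0]],[-1,[0,0,0],[0,0,0]]]}}

```text
time_s: 17.43
eef_pos: [630.3, 147.1, 195.9]
ee_rot: [-0.0, 0.751, 0.661, -0.0]
force: [0.4, 0.4, -0.1]
grip_width: 1.002
grip_force: 0.0
```

```bash
python3 - <<'E'
from h import *
plan(632,147,107,-7.3)
E
```

```text
turn 1 x [-0.0052  0.0007 -0.0016] | shift total [0.0001 0.0017 0.0889] 3 x [0.     0.0006 0.0296]
```

Emit:
{"api": "servo_tool", "payload": {"commands": [[-1,[0,0.0017,0.02],[0,0,0]],[-1,[0,0,0.025],[0,0,0]],[-1,[0,0,0.02],[0,0,0]],[-1,[0,0,0.014],[0,0,0]],[-1,[0,0,0.009],[0,0,0]],[-1,[0,0,0],[0,0,0]],[-1,[0,0,0],[0,0,0]]]}}

```text
time_s: 18.02
eef_pos: [632.4, 146.9, 108.9]
ee_rot: [0.0, 0.751, 0.661, 0.0]
force: [-0.2, 0.3, -0.4]
grip_width: 0.997
grip_force: 0.0
```

Emit:
{"api": "servo_tool", "payload": {"commands": [[1,[0,0,0],[0,0,0]],[1,[0,0,0],[0,0,0]],[1,[0,0,0],[0,0,0]],[1,[0,0,0],[0,0,0]],[1,[0,0,0],[0,0,0]],[1,[0,0,0],[0,0,0]],[1,[0,0,0],[0,0,0]],[1,[0,0,0],[0,0,0]]]}}

```text
time_s: 18.68
eef_pos: [632.1, 146.9, 108.0]
ee_rot: [-0.0, 0.751, 0.661, -0.001]
force: [-5.9, 0.6, 4.3]
grip_width: 0.134
grip_force: 39.9
```

Emit:
{"api": "servo_tool", "payload": {"commands": [[1,[0,-0.006,0],[0,0,0]],[1,[0,-0.0135,0],[0,0,0]],[1,[0,-0.0135,0],[0,0,0]],[1,[0,-0.0135,0],[0,0,0]],[1,[0,-0.0135,0],[0,0,0]],[1,[0,-0.0135,0],[0,0,0]],[1,[0,-0.0135,0],[0,0,0]],[1,[0,-0.0135,0],[0,0,0]],[1,[0,-0.0135,0],[0,0,0]],[1,[0,-0.008,0],[0,0,0]]]}}

```text
time_s: 19.52
eef_pos: [510.7, 162.2, 108.1]
ee_rot: [0.001, 0.751, 0.661, 0.0]
force: [2.9, -2.0, 0.7]
grip_width: 0.13
grip_force: 39.6
```

Emit:
{"api": "servo_tool", "payload": {"commands": [[1,[0,-0.002,0],[0,0,0]],[1,[0,0,0],[0,0,0]],[1,[0,0,0],[0,0,0]],[1,[0,0,0],[0,0,0]]]}}

```text
time_s: 19.85
eef_pos: [510.1, 162.3, 108.0]
ee_rot: [0.0, 0.751, 0.66, -0.0]
force: [-1.1, -4.1, 5.3]
grip_width: 0.126
grip_force: 40.4
```

Emit:
{"api": "servo_tool", "payload": {"commands": [[1,[0,-0.0015,0],[0,0,0]],[1,[0,-0.001,0],[0,0,0]],[1,[0,-0.0005,0],[0,0,0]],[1,[0,0,0],[0,0,0]],[1,[0,0,0],[0,0,0]]]}}

```text
time_s: 20.27
eef_pos: [508.0, 162.6, 108.0]
ee_rot: [0.001, 0.751, 0.66, 0.001]
force: [5.0, -5.2, 2.2]
grip_width: 0.131
grip_force: 39.9
```

Force along +x shows the stop has been reached. I'll release, rise and check.

Emit:
{"api": "servo_tool", "payload": {"commands": [[-1,[0,0,0],[0,0,0]],[-1,[0,0,0],[0,0,0]],[-1,[0,0,0],[0,0,0]],[-1,[0,0,0],[0,0,0]],[-1,[0,0,0],[0,0,0]],[-1,[0,0,-0.01],[0,0,0]],[-1,[0,0,-0.025],[0,0,0]],[-1,[0,0,-0.035],[0,0,0]],[-1,[0,0,-0.035],[0,0,0]],[-1,[0,0,0],[0,0,0]]]}}

```text
time_s: 21.1
eef_pos: [508.9, 163.4, 220.2]
ee_rot: [0.003, 0.751, 0.661, 0.005]
force: [1.5, 0.6, 0.9]
grip_width: 1.004
grip_force: 0.0
```

Emit:
{"api": "servo_tool", "payload": {"commands": [[-1,[-0.03,0,0],[0,0,0]],[-1,[-0.035,0,0],[0,0,0]],[-1,[-0.035,0,0],[0,0,0]],[-1,[-0.035,0,0],[0,0,0]],[-1,[-0.035,0,0],[0,0,0]],[-1,[-0.035,0,0],[0,0,0]],[-1,[-0.035,0,0],[0,0,0]],[-1,[-0.02,0,0],[0,0,0]],[-1,[0,0,0],[0,0,0]],[-1,[0,0,0],[0,0,0]]]}}

```text
time_s: 21.93
eef_pos: [473.4, -95.3, 213.2]
ee_rot: [0.0, 0.751, 0.66, 0.0]
force: [0.6, 0.3, -0.1]
grip_width: 1.001
grip_force: 0.0
```

```bash
python3 - <<'E'
from h import *
c=capture("scene");W=cloud(c);p=c["pixels"].astype(int)
save("s5",cv2.resize(c["pixels"][140:260,280:440],None,fx=4,fy=4,interpolation=cv2.INTER_CUBIC))
W0=np.load("top_W.npy");p0=np.load("top_p.npy").astype(int)
t=capture("top");Wt=cloud(t)
for w,q in((W0,p0),(Wt,t["pixels"].astype(int))):
    m=(q.max(-1)<40)&(abs(w[...,2]-120)<12)&(abs(w[...,0]-550)<120)&(abs(w[...,1]-160)<70)
    print("handle",m.sum(),np.median(w[m],0))
E
```

```text
handle 71 [507.48157387 160.44922103 126.21328573]
handle 78 [504.12440572 163.28381458 125.56461141]
```

View pics/s5.png

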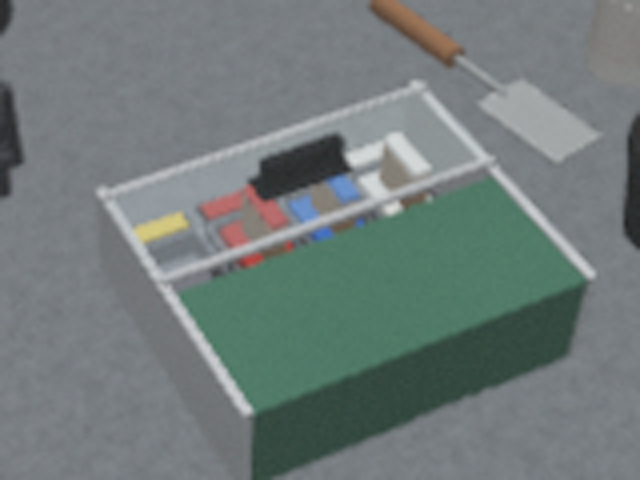

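The view shows the cover shut, with its handle back at its first place at crop (300,165), and the red dibber upright in its bay at (250,225). The arm is clear, so I'm handing in.

```bash
python3 -c "
from rig import *
print(finish_job())"
```

```text
the job is handed in; nothing more can be done
None
```

The red dibber is upright on the floor of the red bay, the cover is shut again and the arm is clear; the job was handed in at about 22 s, and no verdict came back.

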